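Load the curing tray and step the guarded dial up to full

ROBOT

A 6-joint arm with a two-finger parallel gripper is mounted at the origin on the work surface. World frame = base frame: x ahead of the robot, y to its left, z up, the work surface at z = 0. Lengths are in mm, angles in rad, forces in N, time in s.
With the tool pointing down it reaches from about 350 to 975 mm from the base axis. Payload 7.1 kg.
Tool frame: the origin (TCP) lies between the finger pads, 19 mm behind the fingertips; this is the grasp point; z points along the fingers, y is the line along which they close (so a half turn about z gives the same grasp; the last joint's range is limited). The gripper opens to 88 mm and grips with 3 to 60 N. Pads are 20 mm wide; open, the fingers measure 115 mm over their backs; the gripper's body (75 mm by 178 mm) begins 61 mm behind the grasp point.
Start: joints at [-1.284, 0.423, 1.63, -0, 1.089, -0.019], TCP at [188.178, -595.982, 241.375] pointing down, gripper open.
Joint ranges: [-3, 3], [-0.9, 2.11], [0.09, 2.58], [-1.31, 4.45], [0.11, 2.69], [-2.54, 2.54]. Speed limits (rad/s): [2.39, 2.39, 3.01, 3.14, 3.14, 3.14].

INTERFACE

Orientations are given as a rotation vector (axis times angle).
In Python, from workcell import ctrl, viewer, ticket, models gives the robot as it stands.
- The arm moves only by the tool play_rows, never from a script. Its arguments are lists of equal length, an entry for each row: "dp": the shift along the world's x, y, z in mm, a list of three; "yaw": the turn about the world's z in degrees. In form: {"dp": [[tx, ty, tz], ...], "yaw": [yaw, ...]}. A call has 1 to 8 rows; each row shifts and turns the commanded pose from where the row before left it; what a row does not reach is not made up. A row lasts 1/12 s, in which the tool goes at most 41.7 mm and 7.16 degrees, less where a joint would pass 70% of its speed; a pose out of reach is approached as far as the arm can. A call is refused whole if a number of a shift passes 41.7 or a number of a turn 7.16, either way. A call with a gripper value outside its range is refused whole. "gripper" is the closure, from 0 (fully open) to 1 (shut), set as the call begins (left out, the last holds). The fingers move at their own pace and stop on an object; the grip force is fixed at half the most. Time passes only in rows, so rows that do not move let the fingers close. It gives the time, the measured TCP pose, the force, the opening and the grip force at its end, in the units of the state.
- ctrl.get_obs(): the state, without advancing time (a new reading comes with each control period).
- viewer.get_image(name): name is "scene" or "side" or "wrist"; returns a dict with "pixels" (420x560x3 uint8, red, green, blue), "range_z" (420x560 float32, mm along the optical axis (not along the pixel's ray), 0 where there is no reading), "fx", "fy", "cx", "cy" (pixels), "T" (4x4, takes a point from camera to world coordinates); the wrist camera has in their place "hand_eye" (4x4, takes a point from camera to tool coordinates, whose origin is the TCP and whose axes are the flange's). Camera axes: x right, y up, looking along -z (the intrinsics and any distortion apply to the point x, -y, -z); pixel columns grow to the right and rows downward; lengths in mm; the calibration is good to about 2 mm. A picture is of the moment at which its call begins: read the wrist's pose just before it.
- ticket.close_job(): hands the job in; it is judged then, once.
Trained networks look in a picture, given as the dict that the camera call returned (one of the last four; its "shot" number tells which), for a name from the list of things; names that differ only in an ending like _2 or _b are one class to them, and where a whole thing is asked for, a point or a joint stands for the part that bears it (a point fixed in the world has none). Each returns a list of dicts, best first, with "conf" (0 to 1); they miss things now and then, are a little off and sometimes report something else, mostly with a low value. They report only what shows in the picture. A call takes as long as a camera call.
- models.look_for(picture, name): "bbox" ([centre column, centre row, width, height] in pixels, round what is visible of it).
- models.landmark_of(picture, name): "location" ([column, row] in pixels: a listed point, or the origin of a listed thing).
The state is a dict: "t": time; "qpos": joint angles; "qvel": joint speeds; "joint_torque": joint torques, N m; "ee_pos": TCP position; "orientation": TCP orientation; "ft_force": force on the tool from outside, world axes, zero at the start; "moment": the same for the moment, N m; "width": finger opening in mm; "grasp_force": force on a finger pad.
Only numpy, scipy, OpenCV 4.12 (cv2) and the standard library are available. Lean on these libraries where they do the work, as an engineer would, in place of code of your own. Each camera call takes 0.05 s, during which the arm holds its last target. There are 200 camera calls.

TASK

The light-curing station was left on low: push its red dial in, turn it back to the white mark (off) and let it spring out, then lay every bracket that is on the bench flat on its foot in a pocket of the white tray, one to a pocket, green end towards the light bar. When all are in, step the dial up: push and turn it to the amber mark and let it spring out there, then push and turn it on to the blue mark, let it spring out and leave it there. Do not disturb the bottle, the reel or the screwdriver.

Things in the scene. Friction and masses are not known exactly. Their poses are not given: they have to be found in the camera images.
- dial_turn (a joint): Angle of the red dial, rad, growing clockwise seen from above: 0 = white (off), 1.047 = amber (low; it starts here), 2.094 = blue (full). While out it is locked at its stop (0.05 rad of play; never force it); pushed in more than 7 mm it turns freely (0.02 N m). Let go within 0.08 rad of a stop it centres itself and springs out; between stops it stays down.
- dial_press (a joint): How far the dial is pushed straight down, m: 0 = sprung out, 0.0095 = fully in. The spring pushes back with 4 N at the start and 9 N fully in.
- dial_grip (a point): Point on the dial's axis, 92 mm above the bench while the dial is out: a good TCP height to grip it from above. Turns and sinks with the dial; z up, -x along the white pointer line. Red dial: disc 50 mm across, 61 to 69 mm above the bench (out), carrying a ribbed round grip 38 mm across, its top at 100 mm.
- dial_box: Grey control box, 120 x 120 x 50 mm high, fixed; origin at the centre of its underside, z up. The dial stands in the middle of its top, axis vertical. Around it three 12 mm dots, 44 mm from the axis: white towards -x of the box, amber 60 degrees on, clockwise seen from above, blue 120 degrees on. The pointer shows the chosen dot.
- tray: White curing tray, fixed, 98 (x) x 160 (y) mm, floor 4 mm thick, walls to 12 mm above the bench; origin at the centre of its underside, z up. Four pockets side by side along y, each 86 mm long (x) and 34 mm wide (y). At its +x end, across all pockets, runs the black light bar with violet lamps, 28 mm high, from x = 49 to 71 mm.
- pocket1 (a point): Centre of the floor of tray pocket 1 (4 mm above the tray's underside); axes as the tray's, +x towards the light bar.
- pocket2 (a point): Centre of the floor of tray pocket 2 (4 mm above the tray's underside); axes as the tray's, +x towards the light bar.
- pocket3 (a point): Centre of the floor of tray pocket 3 (4 mm above the tray's underside); axes as the tray's, +x towards the light bar.
- pocket4 (a point): Centre of the floor of tray pocket 4 (4 mm above the tray's underside); axes as the tray's, +x towards the light bar.
- bracket1: Aluminium T-bracket, 45 g: foot 76 (x) x 26 (y) x 5 mm, upright flange in its middle 40 mm long (x), 8 mm thick (y), to 27 mm above the underside. Origin: centre of the underside; z up. The last 16 mm of the foot at +x are green. Three or four are present (absent: None), on the bench. Grip the flange with the fingertips 12 mm above the underside: they then clear the tray's walls.
- bracket2: Aluminium T-bracket, 45 g: foot 76 (x) x 26 (y) x 5 mm, upright flange in its middle 40 mm long (x), 8 mm thick (y), to 27 mm above the underside. Origin: centre of the underside; z up. The last 16 mm of the foot at +x are green. Three or four are present (absent: None), on the bench. Grip the flange with the fingertips 12 mm above the underside: they then clear the tray's walls.
- bracket3: Aluminium T-bracket, 45 g: foot 76 (x) x 26 (y) x 5 mm, upright flange in its middle 40 mm long (x), 8 mm thick (y), to 27 mm above the underside. Origin: centre of the underside; z up. The last 16 mm of the foot at +x are green. Three or four are present (absent: None), on the bench. Grip the flange with the fingertips 12 mm above the underside: they then clear the tray's walls.
- bracket4: Aluminium T-bracket, 45 g: foot 76 (x) x 26 (y) x 5 mm, upright flange in its middle 40 mm long (x), 8 mm thick (y), to 27 mm above the underside. Origin: centre of the underside; z up. The last 16 mm of the foot at +x are green. Three or four are present (absent: None), on the bench. Grip the flange with the fingertips 12 mm above the underside: they then clear the tray's walls.
- bracket1_green (a point): Middle of the green end of bracket 1, 30 mm from its centre, 2.5 mm up.
- bracket2_green (a point): Middle of the green end of bracket 2, 30 mm from its centre, 2.5 mm up.
- bracket3_green (a point): Middle of the green end of bracket 3, 30 mm from its centre, 2.5 mm up.
- bracket4_green (a point): Middle of the green end of bracket 4, 30 mm from its centre, 2.5 mm up.
- flux_bottle: Bystander: small amber bottle with a red cap, 36 mm across, 90 mm high; origin at the centre of its base. Leave it alone.
- solder_reel: Bystander: blue reel, 60 mm across, 34 mm high, lying flat; origin at the centre of its base. Leave it alone.
- driver: Bystander: screwdriver with a yellow handle lying on the bench. Leave it alone.

How it is judged (in metres and radians):
On the way, in this order (a step that is already met when the one before it is completed fails the run):
1. the dial is at the white stop (off) and has sprung out (value of joint dial_turn between -0.14 and 0.14 rad and value of joint dial_press below 0.002 m), for 0.2 s.
2. every bracket lies flat in a pocket, green end towards the light bar, with the dial at off (all of step 1 and x of bracket1 in the frame of tray between -0.009 and 0.009 m and y of bracket1 in the frame of tray between -0.066 and 0.066 m and z of bracket1 in the frame of tray between 0.001 and 0.0075 m and angle between each of bracket1, bracket2, bracket3, bracket4's own z axis and vertical below 0.1 rad and angle between the x axis of each of bracket1, bracket2, bracket3, bracket4 and the x axis of tray, either way round below 0.3 rad and x of each of bracket1_green, bracket2_green, bracket3_green, bracket4_green in the frame of tray above 0.015 m and linear speed of each of bracket1, bracket2, bracket3, bracket4 below 0.02 m/s and contact force between each of bracket1, bracket2, bracket3, bracket4 and the fingers below 0.2 N and x of bracket2 in the frame of tray between -0.009 and 0.009 m and y of bracket2 in the frame of tray between -0.066 and 0.066 m and z of bracket2 in the frame of tray between 0.001 and 0.0075 m and x of bracket3 in the frame of tray between -0.009 and 0.009 m and y of bracket3 in the frame of tray between -0.066 and 0.066 m and z of bracket3 in the frame of tray between 0.001 and 0.0075 m and x of bracket4 in the frame of tray between -0.009 and 0.009 m and y of bracket4 in the frame of tray between -0.066 and 0.066 m and z of bracket4 in the frame of tray between 0.001 and 0.0075 m), for 0.2 s.
3. the dial is at the amber stop (low) and has sprung out (value of joint dial_turn between 0.907 and 1.187 rad and value of joint dial_press below 0.002 m), for 0.2 s.
4. the dial is at the blue stop (full) and has sprung out (value of joint dial_turn between 1.954 and 2.234 rad and value of joint dial_press below 0.002 m), for 0.2 s.
At the end, for the whole second after the job is handed in: Dial sprung out (under 2 mm in) within 0.14 rad of the blue stop; every bracket released, at rest, its foot on a pocket floor (within 3.5 mm), centred lengthwise within 9 mm, tilted under 0.1 rad, lengthwise within 0.3 rad, green end at the light bar (all of step 4 and x of bracket1 in the frame of tray between -0.009 and 0.009 m and y of bracket1 in the frame of tray between -0.066 and 0.066 m and z of bracket1 in the frame of tray between 0.001 and 0.0075 m and angle between each of bracket1, bracket2, bracket3, bracket4's own z axis and vertical below 0.1 rad and angle between the x axis of each of bracket1, bracket2, bracket3, bracket4 and the x axis of tray, either way round below 0.3 rad and x of each of bracket1_green, bracket2_green, bracket3_green, bracket4_green in the frame of tray above 0.015 m and linear speed of each of bracket1, bracket2, bracket3, bracket4 below 0.02 m/s and contact force between each of bracket1, bracket2, bracket3, bracket4 and the fingers below 0.2 N and x of bracket2 in the frame of tray between -0.009 and 0.009 m and y of bracket2 in the frame of tray between -0.066 and 0.066 m and z of bracket2 in the frame of tray between 0.001 and 0.0075 m and x of bracket3 in the frame of tray between -0.009 and 0.009 m and y of bracket3 in the frame of tray between -0.066 and 0.066 m and z of bracket3 in the frame of tray between 0.001 and 0.0075 m and x of bracket4 in the frame of tray between -0.009 and 0.009 m and y of bracket4 in the frame of tray between -0.066 and 0.066 m and z of bracket4 in the frame of tray between 0.001 and 0.0075 m); the robot touches nothing.
It fails at once if the flux_bottle is moved more than 4 cm (distance of flux_bottle from where it was at the start of the episode above 0.04 m).
It fails at once if the solder_reel is moved more than 4 cm (distance of solder_reel from where it was at the start of the episode above 0.04 m).
It fails at once if the driver is moved more than 4 cm (distance of driver from where it was at the start of the episode above 0.04 m).
It fails at once if the dial is forced round between two stops without being pushed in (value of joint dial_press below 0.004 m and (value of joint dial_turn between 0.18 and 0.867 rad or value of joint dial_turn between 1.227 and 1.914 rad)).
Of bracket1, bracket2, bracket3, bracket4 only 3 to 4 are there at a start; the rules pass over those that are not, and their reading is None.
At some moment in a run one of bracket1, bracket2, bracket3, bracket4 may be knocked a few centimetres aside while the robot is not near it.
Once in a run the grip may slacken for a moment while it holds something.
It also fails if it takes over 208 s, if anything falls off the work surface, if the arm or the gripper's body presses on something with over 40 N, if the wrist force passes 120 N, or if a joint passes its speed limit or range.

## Working session

There is one attempt and no reset: what is moved stays moved. The work goes in short steps, Python scripts to look and compute and a tool call to move; the robot and the scene stay as the last step left them, time stands still between calls to the robot, and variables do not carry over. Pictures are saved under pics/ and viewed, at most 14 in all, crops included, and the job is handed in when it is done.

Besides the shell and the picture viewer there is one more tool, called after "Emit:" as name(argument=value, ...), one argument or row to a line, values as JSON. play_rows: Moves the arm, as the interface text tells. Its arguments: {"type":"object","properties":{"dp":{"type":"array"},"yaw":{"type":"array"},"gripper":{"type":"number"}},"required":["dp","yaw"]}

```bash
mkdir -p pics; cat > h.py <<'E'
import numpy as np, cv2
from workcell import ctrl, viewer, ticket, models
from scipy.spatial.transform import Rotation as R
def shot(n):
    o=ctrl.get_obs(); p=viewer.get_image(n)
    if n=='wrist':
        T=np.eye(4);T[:3,:3]=R.from_rotvec(o['orientation']).as_matrix();T[:3,3]=o['ee_pos'];p['Tw']=T@p['hand_eye']
    else: p['Tw']=p['T']
    return p
def ray(p,u,v):
    d=np.array([(u-p['cx'])/p['fx'],-(v-p['cy'])/p['fy'],-1.]); return p['Tw'][:3,3],p['Tw'][:3,:3]@d
def atz(p,uv,z):
    o,d=ray(p,*uv); return o+d*(z-o[2])/d[2]
def cloud(p):
    v,u=np.mgrid[0:420,0:560]; r=p['range_z']
    c=np.stack([(u-p['cx'])/p['fx']*r,-(v-p['cy'])/p['fy']*r,-r],-1)
    return c@p['Tw'][:3,:3].T+p['Tw'][:3,3]
def save(p,f): cv2.imwrite('pics/'+f,p['pixels'][:,:,::-1])
E
python3 - <<'E'
from h import *
np.set_printoptions(precision=1,suppress=True)
o=ctrl.get_obs();print(o)
for n in ('scene','side'):
    p=shot(n);save(p,n+'0.png');print(n,p['Tw'],[k for k in p])
    for k in ['bracket1','bracket1_green','pocket1','pocket4','tray','dial_box','dial_grip','flux_bottle','solder_reel','driver']:
        print(k,[(np.round(d['location']),round(d['conf'],2),atz(p,d['location'],dict(dial_grip=92,pocket1=4,pocket4=4,bracket1_green=2.5).get(k,0))[:2]) for d in models.landmark_of(p,k) if d['conf']>.2])
E
```

```text
{'t': 0.0, 'qpos': array([-1.3,  0.4,  1.6, -0. ,  1.1, -0. ]), 'qvel': array([ 0., -0.,  0., -0.,  0., -0.]), 'joint_torque': array([ -0. , -54.5, -27.4,   0.1,   0. ,  -0. ]), 'ee_pos': array([ 188. , -595.5,  240.6]), 'orientation': array([-3.1, -0.5,  0. ]), 'ft_force': array([-0.2,  1.5, -0.2]), 'moment': array([ 0., -0.,  0.]), 'grasp_force': 0.0, 'width': 88.04478024851629}
scene [[   0.1   -0.7    0.7 1347.8]
 [   1.     0.1   -0.   -74.2]
 [  -0.     0.7    0.7  884.9]
 [   0.     0.     0.     1. ]] ['pixels', 'range_z', 'fx', 'fy', 'cx', 'cy', 'T', 'shot', 'Tw']
bracket1 [(array([277., 262.]), 0.95, array([681.3, -41.5])), (array([272., 182.]), 0.84, array([442.3, -35.3])), (array([307., 308.]), 0.59, array([795.6,   8.8])), (array([283., 209.]), 0.5, array([532. , -14.9]))]
bracket1_green [(array([267., 174.]), 0.65, array([416.4, -45.3]))]
pocket1 [(array([153., 212.]), 0.89, array([ 516.2, -310. ])), (array([188., 209.]), 0.72, array([ 514.2, -230.5])), (array([173., 210.]), 0.65, array([ 512. , -265.5])), (array([137., 213.]), 0.6, array([ 514.2, -346.4]))]
pocket4 [(a
[... 1450 characters left out ...]
, (array([387., 198.]), 0.68, array([ 503. , -306.7])), (array([366., 211.]), 0.55, array([ 508. , -220.1]))]
tray [(array([378., 200.]), 0.74, array([ 518.4, -289.2]))]
dial_box [(array([178., 307.]), 0.67, array([571.9, 292.5]))]
dial_grip [(array([171., 270.]), 0.79, array([572.1, 293.2])), (array([375., 197.]), 0.27, array([ 456.4, -165.7]))]
flux_bottle [(array([194., 219.]), 0.96, array([787.7, 100.9])), (array([390., 192.]), 0.72, array([ 516.4, -343.2])), (array([377., 200.]), 0.39, array([ 518.5, -285.7]))]
solder_reel [(array([220., 205.]), 0.59, array([791.9,  19.3])), (array([305., 252.]), 0.39, array([511. ,   1.6]))]
driver [(array([289., 180.]), 0.55, array([ 755.4, -200.8]))]
```

View pics/scene0.png

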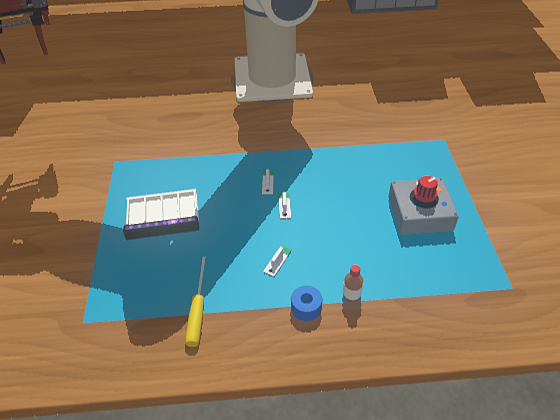

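View pics/side0.png

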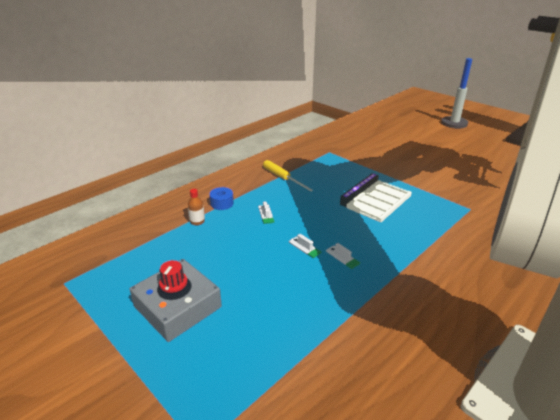

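The scene view shows three brackets at pixels (267,182), (285,207) and (278,262). The tray is at (162,213) with its bar on the +x side, and the dial is at (427,190). In the side view the dots are white (188,299), amber (163,304) and blue (150,291). I'll fly over the brackets towards the dial.

Emit:
play_rows(
  dp=[
    [18,35,6],
    [18,35,6],
    [18,35,6],
    [18,35,6],
    [18,35,6],
    [18,35,6],
    [18,35,6],
    [18,35,6],
  ],
  yaw=[4.2,4.2,4.2,4.2,4.2,4.2,4.2,4.2],
)

```text
t: 1.77
ee_pos: [332.6, -314.3, 289.8]
orientation: [2.832, 1.36, 0.0]
ft_force: [0.8, -0.1, 0.3]
width: 88.0
grasp_force: 0.0
```

Emit:
play_rows(
  dp=[
    [18,35,6],
    [18,35,6],
    [18,35,6],
    [18,35,6],
    [18,35,6],
    [18,35,6],
    [18,35,6],
    [0,0,0],
  ],
  yaw=[4.2,4.2,4.2,4.2,4.2,4.2,4.2,0],
)

```text
t: 2.43
ee_pos: [461.1, -66.1, 332.9]
orientation: [2.387, 2.04, 0.006]
ft_force: [0.1, -0.8, 0.2]
width: 87.8
grasp_force: 0.0
```

```bash
python3 - <<'E'
from h import *
np.set_printoptions(precision=3,suppress=True)
o=ctrl.get_obs();print(o['t'],o['qpos'],o['ee_pos'],R.from_rotvec(o['orientation']).as_matrix(),o['ft_force'])
p=shot('wrist');save(p,'w1.png');print(p['hand_eye'],p['fx'],p['cx'],p['cy'])
for k in ['bracket1','bracket1_green']:
    print(k,[(np.round(d['location']),round(d['conf'],2),atz(p,d['location'],dict(bracket1_green=2.5).get(k,0))[:2]) for d in models.landmark_of(p,k) if d['conf']>.2])
E
```

```text
2.4333 [-0.169  0.075  1.872  0.002  1.191 -0.013] [461.102 -66.134 332.885] [[ 0.156  0.988  0.004]
 [ 0.988 -0.156  0.001]
 [ 0.002  0.004 -1.   ]] [ 0.076 -0.805  0.182]
[[  -0.       0.958    0.288   79.74 ]
 [   1.      -0.       0.001    0.251]
 [   0.001    0.288   -0.958 -143.213]
 [   0.       0.       0.       1.   ]] 303.1122218958535 275.00004344988264 214.09690934237904
bracket1 [(array([414., 135.]), 0.89, array([681.033, -37.592])), (array([262., 164.]), 0.86, array([444.958, -44.717])), (array([308., 135.]), 0.75, array([521.026, -12.311])), (array([397., 127.]), 0.69, array([656.387, -21.251]))]
bracket1_green [(array([243., 163.]), 0.8, array([416.806, -37.749]))]
```

View pics/w1.png

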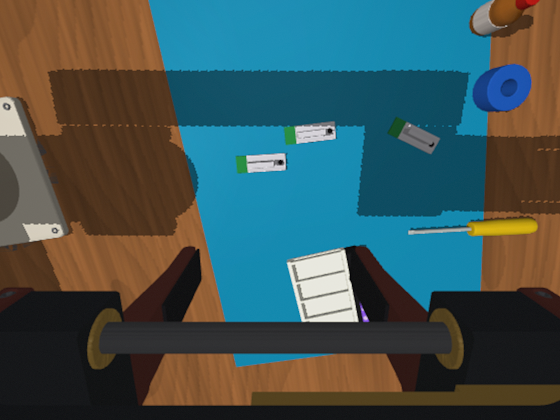

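The wrist view shows the three brackets at (262,162), (310,133) and (414,135), with no fourth one. Their green ends are all on the left, towards -x. Next is the dial.

Emit:
play_rows(
  dp=[
    [14,38,-9],
    [14,38,-9],
    [14,38,-9],
    [14,38,-9],
    [14,38,-9],
    [14,38,-9],
    [14,38,-9],
    [14,38,-9],
  ],
  yaw=[4,4,4,4,4,4,4,4],
)

```text
t: 3.25
ee_pos: [570.8, 232.6, 258.5]
orientation: [-1.745, -2.612, 0.001]
ft_force: [0.3, -0.9, 0.4]
width: 87.9
grasp_force: 0.0
```

Emit:
play_rows(
  dp=[
    [0,37,-9],
    [0,0,0],
    [0,0,0],
  ],
  yaw=[4,0,0],
)

```text
t: 3.5
ee_pos: [570.0, 269.4, 248.9]
orientation: [-1.652, -2.67, 0.004]
ft_force: [-0.0, -1.0, -1.3]
width: 88.2
grasp_force: 0.0
```

```bash
python3 - <<'E'
from h import *
np.set_printoptions(precision=3,suppress=True)
o=ctrl.get_obs();print(o['t'],o['qpos'],o['ee_pos'],R.from_rotvec(o['orientation']).as_matrix()[:,1],o['ft_force'])
for n in ('wrist','scene','side'):
    p=shot(n);save(p,n+'2.png')
    for k in ['dial_grip']:
        print(k,[(np.round(d['location']),round(d['conf'],2),atz(p,d['location'],92)[:2]) for d in models.landmark_of(p,k) if d['conf']>.2])
    c=cloud(p); m=(np.hypot(c[...,0]-573,c[...,1]-293)<45)&(p['range_z']>0)&(c[...,2]<125)
    q=c[m&(c[...,2]>92)]; print('top',len(q),(q.min(0)+q.max(0))/2,np.median(q,0),np.ptp(q,axis=0))
    px=p['pixels'].astype(int); m=np.hypot(c[...,0]-573,c[...,1]-293)<30
    if n=='wrist':
        b=c[(abs(c[...,2]-50)<5)&(np.hypot(c[...,0]-573,c[...,1]-293)<110)]
        print(cv2.minAreaRect(b[:,:2].astype(np.float32)))
E
```

```text
3.5 [ 0.423  0.424  1.609 -0.     1.111 -0.039] [569.973 269.429 248.911] [ 0.895  0.446 -0.003] [-0.044 -0.961 -1.26 ]
dial_grip [(array([287., 187.]), 0.82, array([573.034, 290.869])), (array([243., 370.]), 0.54, array([628.93 ,  63.755]))]
top 1181 [574.703 291.859  97.778] [574.316 292.581  99.878] [39.318 39.713 11.288]
((575.1854248046875, 291.69781494140625), (119.9500732421875, 120.26887512207031), 89.98375701904297)
dial_grip [(array([430., 181.]), 0.85, array([565.862, 296.203]))]
top 225 [577.305 288.168  97.465] [578.219 287.12   98.94 ] [40.899 39.505 10.691]
dial_grip [(array([170., 269.]), 0.77, array([574.468, 293.375]))]
top 300 [571.362 293.68   97.047] [568.469 294.826  98.596] [39.703 38.378  9.84 ]
```

View pics/wrist2.png

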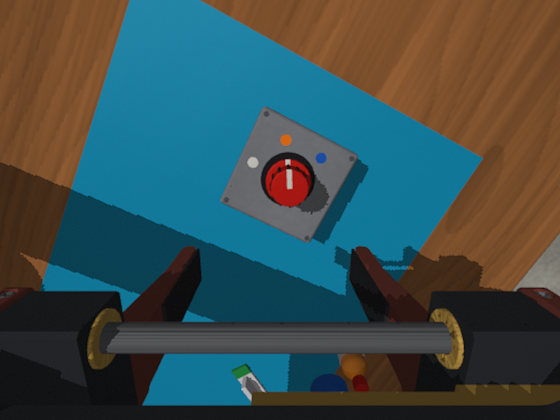

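The dial points at amber (286,140), with its axis at (574.5, 292). Descending onto it.

Emit:
play_rows(
  dp=[
    [2,11,-32],
    [2,11,-32],
    [0,0,-32],
    [0,0,-32],
    [0,0,-29],
    [0,0,0],
    [0,0,0],
    [0,0,0],
  ],
  yaw=[0,0,0,0,0,0,0,0],
)

```text
t: 4.47
ee_pos: [575.4, 292.0, 95.2]
orientation: [1.653, 2.67, 0.003]
ft_force: [-0.2, -0.7, 0.5]
width: 87.9
grasp_force: 0.0
```

Emit:
play_rows(
  dp=[
    [0,0,0],
    [0,0,0],
    [0,0,0],
    [0,0,0],
    [0,0,0],
    [0,0,0],
  ],
  yaw=[0,0,0,0,0,0],
  gripper=1,
)

```text
t: 4.97
ee_pos: [574.3, 292.1, 93.7]
orientation: [1.652, 2.672, 0.001]
ft_force: [-1.2, -0.4, -0.8]
width: 51.2
grasp_force: 0.0
```

Emit:
play_rows(
  dp=[
    [0,0,0],
    [0,0,0],
    [0,0,0],
    [0,0,0],
    [0,0,-5],
    [0,0,-5],
    [0,0,-1],
    [0,0,0],
  ],
  yaw=[0,0,0,0,0,0,0,0],
)

```text
t: 5.63
ee_pos: [574.2, 292.0, 83.2]
orientation: [-1.653, -2.672, 0.0]
ft_force: [-3.7, -1.1, 11.5]
width: 37.7
grasp_force: 30.0
```

Emit:
play_rows(
  dp=[
    [0,0,0],
  ],
  yaw=[0],
)

```text
t: 5.72
ee_pos: [574.2, 292.1, 83.2]
orientation: [1.653, 2.672, 0.0]
ft_force: [-2.7, -1.8, 10.9]
width: 37.5
grasp_force: 30.0
```

Fully in. Turning +60° (anticlockwise) to white.

Emit:
play_rows(
  dp=[
    [0,0,0],
    [0,0,0],
    [0,0,0],
    [0,0,0],
    [0,0,0],
    [0,0,0],
    [0,0,0],
    [0,0,0],
  ],
  yaw=[6,6,6,6,6,6,6,6],
)

```text
t: 6.38
ee_pos: [574.0, 291.8, 83.1]
orientation: [-0.415, -3.114, 0.001]
ft_force: [-3.7, -2.7, 11.8]
width: 37.7
grasp_force: 30.0
```

Emit:
play_rows(
  dp=[
    [0,0,0],
    [0,0,0],
    [0,0,0],
    [0,0,0],
  ],
  yaw=[6,6,0,0],
)

```text
t: 6.72
ee_pos: [574.0, 291.7, 83.2]
orientation: [-0.094, -3.14, 0.001]
ft_force: [-4.7, -3.3, 10.7]
width: 37.3
grasp_force: 30.0
```

```bash
python3 - <<'E'
from h import *
np.set_printoptions(precision=3,suppress=True)
o=ctrl.get_obs();a=R.from_rotvec(o['orientation']).as_matrix()[:,1];print(o['t'],o['qpos'],o['ee_pos'],np.degrees(np.arctan2(a[1],a[0])),o['ft_force'],o['moment'])
p=shot('side');save(p,'x.png');im=cv2.resize(p['pixels'][230:340,110:240,::-1],None,fx=5,fy=5);cv2.imwrite('pics/s3.png',im)
E
```

```text
6.7167 [ 0.452  0.65   1.668 -0.     0.824 -1.059] [574.002 291.651  83.178] 86.55470031710993 [-4.68  -3.346 10.657] [-0.605  0.602  0.029]
```

View pics/s3.png

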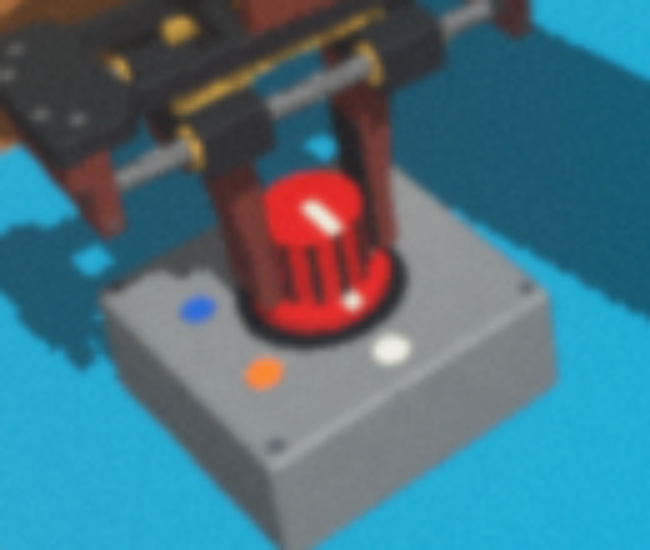

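The pointer is at white. I'll let it spring out while still held, then open and lift.

Emit:
play_rows(
  dp=[
    [0,0,4],
    [0,0,4],
    [0,0,2],
    [0,0,0],
    [0,0,0],
  ],
  yaw=[0,0,0,0,0],
)

```text
t: 7.18
ee_pos: [574.0, 291.7, 92.1]
orientation: [-0.095, -3.14, 0.001]
ft_force: [-1.3, -4.0, 2.7]
width: 37.9
grasp_force: 30.0
```

Emit:
play_rows(
  dp=[
    [0,0,0],
    [0,0,0],
    [0,0,0],
    [0,0,0],
    [0,0,0],
    [0,0,20],
    [0,0,40],
    [0,0,40],
  ],
  yaw=[0,0,0,0,0,0,0,0],
  gripper=0,
)

```text
t: 7.85
ee_pos: [573.0, 291.6, 191.8]
orientation: [-0.095, -3.136, 0.003]
ft_force: [0.9, 0.0, 0.5]
width: 86.4
grasp_force: 0.0
```

```bash
python3 - <<'E'
from h import *
np.set_printoptions(precision=3,suppress=True)
o=ctrl.get_obs();print(o['t'],o['qpos'],o['ee_pos'],o['ft_force'])
p=shot('side');c=cloud(p)
q=c[(np.hypot(c[...,0]-573,c[...,1]-293)<25)&(c[...,2]<120)];print('top',np.percentile(q[:,2],[90,95,99]))
p=shot('wrist');save(p,'w4.png');c=cloud(p);q=c[(np.hypot(c[...,0]-574,c[...,1]-292)<14)];print('top',np.percentile(q[:,2],[5,50,95]))
E
```

```text
7.85 [ 0.452  0.507  1.621  0.     1.018 -1.058] [572.975 291.573 191.78 ] [0.886 0.049 0.506]
top [ 99.191  99.722 100.6  ]
top [ 98.907 100.048 101.165]
```

View pics/w4.png

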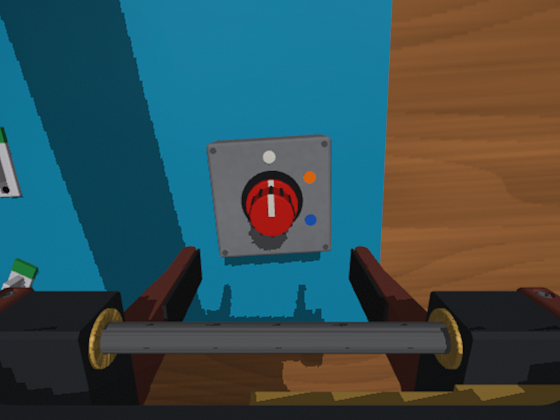

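The dial is off and out: the white line points at the white dot (269,157) and the top is at 100 mm. Next, measure the brackets and tray from above.

Emit:
play_rows(
  dp=[
    [-1,-37,12],
    [-1,-37,12],
    [-1,-37,12],
    [-1,-37,12],
    [-1,-37,12],
    [-1,-37,12],
    [-1,-37,12],
    [-1,-37,12],
  ],
  yaw=[0,0,0,0,0,0,0,0],
)

```text
t: 8.62
ee_pos: [565.7, -5.6, 288.6]
orientation: [-0.095, -3.14, -0.0]
ft_force: [1.9, -0.2, -0.3]
width: 87.5
grasp_force: 0.0
```

Emit:
play_rows(
  dp=[
    [-1,-37,12],
    [-1,-37,10],
    [-1,-37,10],
    [-1,-37,10],
    [0,0,0],
    [0,0,0],
    [0,0,0],
  ],
  yaw=[0,0,0,0,0,0,0],
)

```text
t: 9.2
ee_pos: [561.8, -151.6, 329.6]
orientation: [-0.096, -3.139, -0.001]
ft_force: [0.2, 0.4, 0.2]
width: 87.5
grasp_force: 0.0
```

```bash
cat >> h.py <<'E'
def brackets(p,region=(380,740,-160,130),exclude=None):
    """flange (z 20..32) clusters -> centre, direction towards green"""
    c=cloud(p); px=p['pixels'].astype(int); ok=p['range_z']>0
    r=(c[...,0]>region[0])&(c[...,0]<region[1])&(c[...,1]>region[2])&(c[...,1]<region[3])&ok
    hsv=cv2.cvtColor(p['pixels'],cv2.COLOR_RGB2HSV)
    g=r&(hsv[...,0]>45)&(hsv[...,0]<80)&(hsv[...,1]>120)&(c[...,2]<25)
    fl=r&(c[...,2]>20)&(c[...,2]<33)
    n,l,s,_=cv2.connectedComponentsWithStats(fl.astype(np.uint8)); out=[]
    for i in range(1,n):
        if s[i,4]<40: continue
        q=c[l==i]; t=q[q[:,2]>np.percentile(q[:,2],60)-2]
        (cx,cy),wh,_a=cv2.minAreaRect(t[:,:2].astype(np.float32))
        near=c[g&(np.hypot(c[...,0]-cx,c[...,1]-cy)<50)]
        if len(near)<8: continue
        gm=near[:,:2].mean(0)
        d=gm-np.array([cx,cy]); u=np.linalg.svd(t[:,:2]-t[:,:2].mean(0),full_matrices=0)[2][0]; u=u*np.sign(u@d)
        out.append((round(cx,1),round(cy,1),'size',np.round(sorted(wh),1),'ztop',round(np.median(t[:,2]),1),'green',np.round(gm,1),'dist',round(np.hypot(*d),1),'beta_fl',round(np.degrees(np.arctan2(u[1],u[0])),1),'beta_gr',round(np.degrees(np.arctan2(d[1],d[0])),1)))
    return out
E
python3 - <<'E'
from h import *
np.set_printoptions(precision=3,suppress=True)
o=ctrl.get_obs();print(o['t'],o['qpos'],o['ee_pos'],o['ft_force'])
for n in ('wrist','scene'):
    p=shot(n);save(p,n+'5.png')
    for b in brackets(p): print(*b)
    for k in ['pocket1','bracket1','bracket1_green']:
        print(k,[(np.round(d['location']),round(d['conf'],2),atz(p,d['location'],dict(pocket1=4,bracket1=0).get(k,2.5))[:2]) for d in models.landmark_of(p,k) if d['conf']>.3])
    c=cloud(p);px=p['pixels'].astype(int)
    m=(c[...,0]>430)&(c[...,0]<620)&(c[...,1]<-170)&(c[...,1]>-400)&(p['range_z']>0)
    w=c[m&(px.min(-1)>110)&(abs(px[...,0]-px[...,2])<50)&(c[...,2]<20)]; print('white',len(w),cv2.minAreaRect(w[:,:2].astype(np.float32)))
    b=c[m&(c[...,2]>23)&(c[...,2]<34)]; print('bar',len(b),cv2.minAreaRect(b[:,:2].astype(np.float32)))
E
```

```text
9.2 [-0.284  0.271  1.639  0.001  1.233 -1.794] [ 561.831 -151.563  329.605] [0.151 0.399 0.177]
444.1 -41.8 size [ 8.4 39.7] ztop 26.8 green [415.9 -39.1] dist 28.3 beta_fl 174.9 beta_gr 174.6
524.7 -8.7 size [ 8.4 39.8] ztop 26.7 green [493.8  -8.6] dist 30.9 beta_fl 178.0 beta_gr 179.7
679.5 -37.3 size [ 8.4 39.5] ztop 26.8 green [653.2 -21.7] dist 30.6 beta_fl 146.9 beta_gr 149.4
pocket1 [(array([194., 148.]), 0.86, array([ 510.682, -269.891])), (array([147., 157.]), 0.8, array([ 519.764, -343.863])), (array([217., 147.]), 0.76, array([ 512.455, -236.296]))]
bracket1 [(array([348., 238.]), 0.93, array([673.417, -35.23 ])), (array([365., 146.]), 0.84, array([524.719, -10.496]))]
bracket1_green [(array([347.,  67.]), 0.75, array([413.783, -39.099]))]
white 6773 ((514.4754028320312, -289.6719055175781), (100.16297912597656, 166.6188201904297), 4.72694730758667)
bar 1527 ((574.7445678710938, -281.1969299316406), (22.31842613220215, 159.73388671875), 4.580304145812988)
446.9 -45.4 size [ 4.9 40.4] ztop 28.0 green [424.5 -37.8] dist 23.7 beta_fl 175.6 beta_gr 161.3
525.4 -12.1 size [ 7
[... 242 characters left out ...]
array([188., 210.]), 0.76, array([ 516.271, -231.827])), (array([138., 211.]), 0.68, array([ 509.396, -344.608])), (array([151., 212.]), 0.67, array([ 513.966, -314.202])), (array([277., 264.]), 0.46, array([688.547, -40.909]))]
bracket1 [(array([284., 207.]), 0.83, array([525.033, -12.415])), (array([269., 184.]), 0.8, array([446.853, -40.935]))]
bracket1_green [(array([267., 176.]), 0.65, array([423.785, -45.063])), (array([431., 184.]), 0.46, array([486.783, 338.077]))]
white 1957 ((504.89117431640625, -291.4339599609375), (113.2666015625, 162.13206481933594), 4.118259429931641)
bar 643 ((575.3435668945312, -285.33197021484375), (27.355886459350586, 159.53887939453125), 4.789755344390869)
```

View pics/wrist5.png

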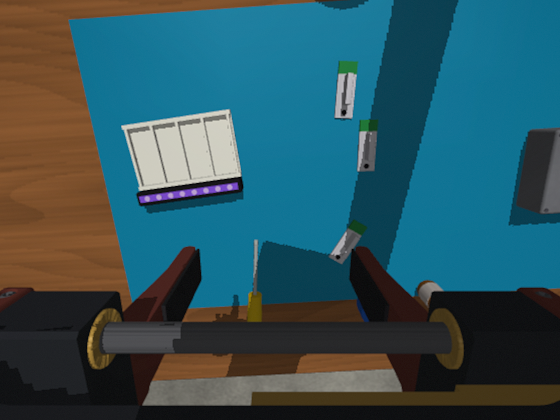

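The brackets measure well, with flanges 8×40 mm and tops at 27 mm: A(444,-42, 175°), B(525,-9, 178.5°), C(679.5,-38, 147°). The tray centre is about (515,-287), yaw +4.6°. Bracket A first.

Emit:
play_rows(
  dp=[
    [-14.7,13.5,-25],
    [-14.7,13.5,-25],
    [-14.7,13.5,-25],
    [-14.7,13.5,-25],
    [-14.7,13.5,-25],
    [-14.7,13.5,-25],
    [-14.7,13.5,-25],
    [-14.7,13.5,-25],
  ],
  yaw=[-1.5,0,0,0,0,0,0,0],
  gripper=0.5,
)

```text
t: 10.27
ee_pos: [444.0, -43.2, 129.7]
orientation: [0.136, 3.138, -0.0]
ft_force: [0.4, -1.0, -0.8]
width: 44.1
grasp_force: 0.0
```

Emit:
play_rows(
  dp=[
    [0,0,-30],
    [0,0,-30],
    [0,0,-20],
    [0,0,0],
    [0,0,0],
    [0,0,0],
  ],
  yaw=[0,0,0,0,0,0],
)

```text
t: 10.77
ee_pos: [445.3, -44.0, 51.2]
orientation: [0.136, 3.138, -0.0]
ft_force: [0.7, -0.9, 0.1]
width: 44.0
grasp_force: 0.0
```

Emit:
play_rows(
  dp=[
    [0,1,-10],
    [0,0,-10],
    [0,0,0],
    [0,0,0],
  ],
  yaw=[0,0,0,0],
)

```text
t: 11.1
ee_pos: [444.3, -42.9, 30.1]
orientation: [-0.136, -3.138, -0.0]
ft_force: [0.1, 0.4, -0.1]
width: 43.4
grasp_force: 0.0
```

Emit:
play_rows(
  dp=[
    [0,0,0],
    [0,0,0],
    [0,0,0],
    [0,0,0],
    [0,0,0],
    [0,0,0],
    [0,0,0],
    [0,0,0],
  ],
  yaw=[0,0,0,0,0,0,0,0],
  gripper=1,
)

```text
t: 11.77
ee_pos: [444.6, -43.0, 30.5]
orientation: [0.136, 3.138, -0.0]
ft_force: [-0.3, -0.5, 1.6]
width: 7.8
grasp_force: 30.0
```

Gripped (7.8 mm). Lift, turn -170.4° and go to the far pocket.

Emit:
play_rows(
  dp=[
    [0,0,30],
    [0,0,35],
    [0,0,35],
    [5,-20,0],
    [5,-20,0],
    [5,-20,0],
    [5,-20,0],
    [5,-20,0],
  ],
  yaw=[0,0,-7.1,-7.1,-7.1,-7.1,-7.1,-7.1],
)

```text
t: 12.43
ee_pos: [469.6, -143.9, 130.5]
orientation: [1.276, 2.871, -0.0]
ft_force: [-0.3, 0.6, -0.4]
width: 7.5
grasp_force: 30.0
```

Emit:
play_rows(
  dp=[
    [5,-20,0],
    [5,-20,0],
    [5,-20,0],
    [5,-20,0],
    [5,-20,0],
    [5,-20,0],
    [5,-20,0],
    [5,-20,0],
  ],
  yaw=[-7.1,-7.1,-7.1,-7.1,-7.1,-7.1,-7.1,-7.1],
)

```text
t: 13.1
ee_pos: [509.5, -303.9, 130.1]
orientation: [-2.488, -1.918, 0.0]
ft_force: [0.4, -0.5, -0.3]
width: 7.6
grasp_force: 30.0
```

Emit:
play_rows(
  dp=[
    [5,-20,0],
    [5,-20,0],
    [0,0,0],
    [0,0,0],
    [0,0,0],
    [0,0,0],
    [0,0,0],
    [0,0,0],
  ],
  yaw=[-7.1,-7.1,-7.1,-7.1,-7.1,-7.1,-7.1,-7.1],
)

```text
t: 13.77
ee_pos: [519.3, -342.8, 130.0]
orientation: [-3.1, -0.504, 0.001]
ft_force: [-0.8, 0.1, -0.2]
width: 7.6
grasp_force: 30.0
```

Emit:
play_rows(
  dp=[
    [0,0,0],
    [0,0,0],
    [0,0,0],
    [0,0,0],
  ],
  yaw=[-7.1,-7.1,0,0],
)

```text
t: 14.1
ee_pos: [519.4, -342.9, 130.2]
orientation: [-3.139, -0.133, 0.001]
ft_force: [-1.2, -0.4, -0.6]
width: 8.0
grasp_force: 30.0
```

```bash
cat >> h.py <<'E'
def held(p):
    """held bracket in tool frame, from green and metal low points"""
    pass
E
python3 - <<'E'
from h import *
np.set_printoptions(precision=1,suppress=True)
o=ctrl.get_obs();a=R.from_rotvec(o['orientation']).as_matrix()[:,1];print(o['t'],o['qpos'],o['ee_pos'],'psi',np.degrees(np.arctan2(a[1],a[0])),o['width'],o['grasp_force'])
p=shot('wrist');save(p,'w6.png');c=cloud(p);np.savez('w6.npz',c=c,px=p['pixels'])
print([(np.round(d['location']),round(d['conf'],2),atz(p,d['location'],4)[:2]) for d in models.landmark_of(p,'pocket1') if d['conf']>.3])
px=p['pixels'].astype(int);hsv=cv2.cvtColor(p['pixels'],cv2.COLOR_RGB2HSV)
m=(c[...,0]>430)&(c[...,0]<640)&(c[...,1]<-170)&(c[...,1]>-400)&(p['range_z']>0)
b=c[m&(c[...,2]>23)&(c[...,2]<34)]; print('bar',len(b),cv2.minAreaRect(b[:,:2].astype(np.float32)))
b=c[m&(c[...,2]>2)&(c[...,2]<16)&(px.min(-1)>110)]; print('tray',len(b),cv2.minAreaRect(b[:,:2].astype(np.float32)))
# y profile in tray frame at |x|<25
t=np.radians(4.6);d=c[...,:2]-[515,-287];lx=d[...,0]*np.cos(t)+d[...,1]*np.sin(t);ly=-d[...,0]*np.sin(t)+d[...,1]*np.cos(t)
mm=m&(abs(lx)<35)&(c[...,2]<20)&(c[...,2]>-3)
for y in range(-90,90,2):
    q=c[mm&(abs(ly-y)<=1)]; 
    if len(q): print(y,len(q),round(float(np.median(q[:,2])),1),end=' | ')
g=c[(hsv[...,0]>45)&(hsv[...,0]<80)&(hsv[...,1]>120)&(c[...,2]>60)&(c[...,2]<160)];print('\ngreen',len(g),g.mean(0))
E
```

```text
14.1 [-0.6  0.6  1.7 -0.   0.9  0.9] [ 519.4 -342.9  130.2] psi -85.16128557634049 8.042774394843576 30.00024139881134
[(array([237., 211.]), 0.98, array([ 517.9, -307.4])), (array([193., 213.]), 0.77, array([ 512. , -266.7])), (array([153., 212.]), 0.56, array([ 510. , -229.4]))]
bar 5552 ((574.1500854492188, -282.95904541015625), (21.455045700073242, 159.48487854003906), 4.865116119384766)
tray 12531 ((513.2476196289062, -285.8846740722656), (96.03601837158203, 163.43511962890625), 4.769562244415283)
-90 153 0.6 | -88 157 0.6 | -86 151 0.6 | -84 150 0.7 | -82 153 0.6 | -80 114 4.0 | -78 122 12.0 | -76 81 12.1 | -74 58 4.7 | -72 40 4.3 | -70 48 4.0 | -68 52 4.1 | -66 40 4.0 | -64 40 4.2 | -62 40 4.1 | -60 57 4.0 | -58 43 4.1 | -56 40 3.9 | -54 40 4.2 | -52 40 4.2 | -50 60 4.0 | -48 39 3.9 | -46 40 3.9 | -44 40 4.1 | -42 55 4.1 | -40 41 11.4 | -38 52 12.0 | -36 26 4.1 | -34 155 4.1 | -32 165 4.0 | -30 156 4.1 | -28 157 4.0 | -26 154 4.0 | -24 158 4.1 | -22 160 4.0 | -20 149 4.1 | -18 157 3.9 | -16 157 3.9 | -14 154 4.0 | -12 158 4.1 | -10 156 4.1 | -8 159 4.0 | -6 163 4.0 | -4 159 4.0 | -2 284 10.7 | 0 166 12.0 | 2 43 11.9 | 4 139 4.0 | 6 154 4.0 | 8 149 4.0 | 10 164 4.0 | 12 156 4.0 | 14 154 3.9 | 16 156 4.0 | 18 161 4.1 | 20 152 3.9 | 22 154 4.1 | 24 159 4.0 | 26 155 4.1 | 28 158 4.0 | 30 151 4.1 | 32 164 4.2 | 34 162 4.0 | 36 372 9.9 | 38 168 12.1 | 40 38 11.7 | 42 44 4.4 | 44 160 4.2 | 46 153 4.0 | 48 157 4.0 | 50 156 4.0 | 52 157 4.2 | 54 155 4.1 | 56 150 4.1 | 58 154 4.1 | 60 146 4.0 | 62 162 4.0 | 64 155 4.0 | 66 156 4.0 | 68 157 4.1 | 70 151 4.1 | 72 186 4.1 | 74 450 9.4 | 76 158 11.9 | 78 44 11.7 | 82 3 1.9 | 84 126 0.7 | 86 157 0.6 | 88 154 0.7 | 
green 1248 [ 551.2 -339.7  104.7]
```

View pics/w6.png

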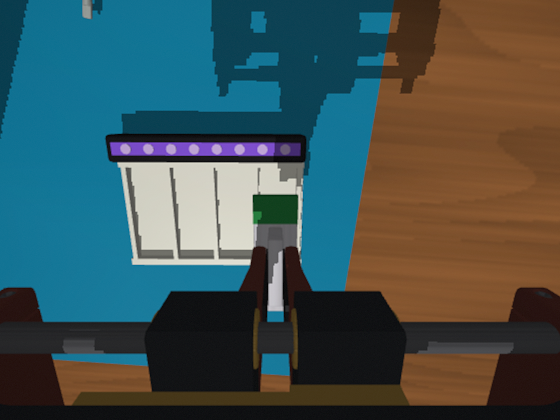

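The tray floor reads 4 mm and the walls 12 mm, with pocket centres at ±19 and ±57. The held bracket's green end faces the bar at (275,208). Lowering with a small correction.

Emit:
play_rows(
  dp=[
    [-2,-1.5,-20],
    [0,0,-35],
    [0,0,-20],
    [0,0,-10],
    [0,0,-5],
    [0,0,-4.5],
    [0,0,0],
    [0,0,0],
  ],
  yaw=[0,0,0,0,0,0,0,0],
)

```text
t: 14.87
ee_pos: [518.2, -344.9, 36.8]
orientation: [3.138, 0.127, 0.002]
ft_force: [-0.4, 0.2, 0.3]
width: 7.5
grasp_force: 30.0
```

Emit:
play_rows(
  dp=[
    [0,0,-1.5],
    [0,0,-0.5],
    [0,0,0],
  ],
  yaw=[0,0,0],
)

```text
t: 15.12
ee_pos: [518.0, -344.7, 34.5]
orientation: [3.138, 0.127, 0.002]
ft_force: [-0.4, -0.1, 0.4]
width: 7.5
grasp_force: 30.0
```

Emit:
play_rows(
  dp=[
    [0,0,0],
    [0,0,0],
    [0,0,0],
    [0,0,0],
    [0,0,0],
    [0,0,15],
    [0,0,30],
    [0,0,35],
  ],
  yaw=[0,0,0,0,0,0,0,0],
  gripper=0.68,
)

```text
t: 15.78
ee_pos: [516.3, -343.6, 113.7]
orientation: [-3.137, -0.127, 0.005]
ft_force: [0.8, -0.6, 1.1]
width: 28.1
grasp_force: 0.0
```

Emit:
play_rows(
  dp=[
    [0,35,5],
    [0,35,5],
    [0,35,5],
    [0,35,5],
    [0,35,5],
    [0,35,5],
    [0,35,5],
    [0,35,5],
  ],
  yaw=[-6,0,0,0,0,0,0,0],
  gripper=0.5,
)

```text
t: 16.45
ee_pos: [517.5, -62.9, 155.3]
orientation: [3.141, -0.038, 0.002]
ft_force: [-0.6, -0.6, -0.8]
width: 43.9
grasp_force: 0.0
```

Emit:
play_rows(
  dp=[
    [0,30,5],
    [0,20,0],
    [0,0,0],
    [0,0,0],
  ],
  yaw=[0,0,0,0],
)

```text
t: 16.78
ee_pos: [517.8, -13.7, 159.9]
orientation: [3.141, -0.034, 0.002]
ft_force: [-0.2, -0.4, 0.2]
width: 43.8
grasp_force: 0.0
```

```bash
python3 - <<'E'
from h import *
np.set_printoptions(precision=1,suppress=True)
o=ctrl.get_obs();a=R.from_rotvec(o['orientation']).as_matrix()[:,1];print(o['t'],o['qpos'],o['ee_pos'],'psi',np.degrees(np.arctan2(a[1],a[0])),o['width'],o['grasp_force'])
p=shot('wrist');save(p,'w7.png')
for b in brackets(p,(380,740,-160,130)): print(*b)
p=shot('side')
for b in brackets(p,(380,740,-400,130)): print(*b)
E
```

```text
16.7833 [-0.   0.4  1.9 -0.   0.8  1.5] [517.8 -13.7 159.9] psi -91.24006531161267 43.81497153427738 0.0
676.5 -36.6 size [ 8.1 34.3] ztop 26.8 green [654.  -21.3] dist 27.3 beta_fl 145.8 beta_gr 145.9
523.9 -9.7 size [ 7.6 39.5] ztop 26.9 green [493.7  -8.2] dist 30.2 beta_fl 177.6 beta_gr 177.2
676.0 -35.3 size [ 8.5 41.7] ztop 24.9 green [650.5 -19.4] dist 30.0 beta_fl 145.8 beta_gr 148.0
522.0 -8.2 size [10.6 40.3] ztop 24.9 green [492.1  -5.7] dist 30.0 beta_fl 176.4 beta_gr 175.3
```

Emit:
play_rows(
  dp=[
    [3.5,2.5,-30],
    [3,2,-35],
    [0,0,-30],
    [0,0,-20],
    [0,0,-10],
    [0,0,-4.5],
    [0,0,0],
    [0,0,0],
  ],
  yaw=[-0.7,0,0,0,0,0,0,0],
)

```text
t: 17.55
ee_pos: [524.7, -10.5, 30.1]
orientation: [3.141, -0.058, 0.002]
ft_force: [0.9, -0.0, -0.1]
width: 44.4
grasp_force: 0.0
```

Emit:
play_rows(
  dp=[
    [0,0,0],
    [0,0,0],
    [0,0,0],
    [0,0,0],
    [0,0,0],
    [0,0,0],
    [0,0,0],
    [0,0,0],
  ],
  yaw=[0,0,0,0,0,0,0,0],
  gripper=1,
)

```text
t: 18.22
ee_pos: [524.2, -9.9, 29.6]
orientation: [-3.141, 0.057, -0.0]
ft_force: [-0.8, 0.4, 4.6]
width: 7.6
grasp_force: 30.0
```

Emit:
play_rows(
  dp=[
    [0,0,30],
    [0,0,35],
    [0,0,35],
    [-0.5,-20,0],
    [-0.5,-20,0],
    [-0.5,-20,0],
    [-0.5,-20,0],
    [-0.5,-20,0],
  ],
  yaw=[0,7.1,7.1,7.1,7.1,7.1,7.1,7.1],
)

```text
t: 18.88
ee_pos: [521.3, -110.8, 129.3]
orientation: [-2.87, -1.277, 0.0]
ft_force: [1.1, -0.1, 0.2]
width: 7.6
grasp_force: 30.0
```

Emit:
play_rows(
  dp=[
    [-0.5,-20,0],
    [-0.5,-20,0],
    [-0.5,-20,0],
    [-0.5,-20,0],
    [-0.5,-20,0],
    [-0.5,-20,0],
    [-0.5,-20,0],
    [-0.5,-20,0],
  ],
  yaw=[7.1,7.1,7.1,7.1,7.1,7.1,7.1,7.1],
)

```text
t: 19.55
ee_pos: [517.2, -270.9, 129.1]
orientation: [-1.917, -2.488, 0.0]
ft_force: [0.2, 0.4, -0.2]
width: 8.1
grasp_force: 30.0
```

Emit:
play_rows(
  dp=[
    [-0.5,-20,0],
    [-0.5,-16.5,0],
    [0,0,0],
    [0,0,0],
    [0,0,0],
    [0,0,0],
    [0,0,0],
    [0,0,0],
  ],
  yaw=[7.1,7.1,7.1,7.1,7.1,7.1,7.1,7.1],
)

```text
t: 20.22
ee_pos: [516.3, -306.4, 129.0]
orientation: [-0.503, -3.1, -0.0]
ft_force: [0.1, 0.2, -0.4]
width: 8.2
grasp_force: 30.0
```

Emit:
play_rows(
  dp=[
    [0,0,0],
    [0,0,0],
    [0,0,0],
    [0,0,0],
    [0,0,0],
    [0,0,0],
  ],
  yaw=[7.1,7.1,7.1,2.1,0,0],
)

```text
t: 20.72
ee_pos: [516.4, -306.4, 129.1]
orientation: [0.124, -3.139, -0.0]
ft_force: [-0.0, 0.1, -0.3]
width: 8.0
grasp_force: 30.0
```

```bash
cat > t.py <<'E'
from h import *
np.set_printoptions(precision=1,suppress=True)
o=ctrl.get_obs();a=R.from_rotvec(o['orientation']).as_matrix()[:,1];print(o['t'],o['qpos'],o['ee_pos'],'psi',np.degrees(np.arctan2(a[1],a[0])),o['width'],o['grasp_force'])
p=shot('wrist');save(p,'w%d.png'%(o['t']*10));c=cloud(p)
hsv=cv2.cvtColor(p['pixels'],cv2.COLOR_RGB2HSV);G=(hsv[...,0]>45)&(hsv[...,0]<80)&(hsv[...,1]>120)
g=c[G&(c[...,2]>60)&(c[...,2]<160)]
if len(g): print('held green',len(g),g.mean(0),cv2.minAreaRect(g[:,:2].astype(np.float32)))
px=p['pixels']; m=(c[...,0]>430)&(c[...,0]<640)&(c[...,1]<-170)&(c[...,1]>-400)&(p['range_z']>0)
b=c[m&(c[...,2]>23)&(c[...,2]<34)&(px.max(-1)<250)&(c[...,0]>545)]; print('bar',len(b),cv2.minAreaRect(b[:,:2].astype(np.float32)))
t=np.radians(4.75);d=c[...,:2]-[514.5,-287.3];lx=d[...,0]*np.cos(t)+d[...,1]*np.sin(t);ly=-d[...,0]*np.sin(t)+d[...,1]*np.cos(t)
for k in (-57,-19,19,57):
    for nm,q in (('green',G&(c[...,2]<15)),('flange',(c[...,2]>24)&(c[...,2]<36)&(abs(lx)<40))):
        q=m&q&(abs(ly-k)<19)
        if q.sum()>15: print(k,nm,q.sum(),lx[q].mean(),ly[q].mean(),'z',np.median(c[q][:,2]),'x',np.percentile(lx[q],[2,98]),'y',np.percentile(ly[q],[2,98]))
E
python3 t.py; ls pics
```

```text
20.7167 [-0.6  0.5  1.8  0.   0.9 -2.2] [ 516.4 -306.4  129.1] psi 94.52737935515385 8.042869972295865 29.99976485967636
held green 88 [ 547.8 -303.7  111.3] ((532.90673828125, -304.39447021484375), (44.95334243774414, 9.599748611450195), 4.694339752197266)
bar 2373 ((572.7108154296875, -282.19921875), (21.384357452392578, 159.26223754882812), 4.003434658050537)
-57 green 356 30.89588403384722 -56.51769594654971 z 9.232057390874019 x [22.4 37.6] y [-69.3 -44.9]
-57 flange 482 -0.7850782336210531 -56.200898604599644 z 30.744790722280882 x [-19.7  18.8] y [-60.3 -52.6]
s3.png
scene0.png
scene2.png
scene5.png
side0.png
side2.png
w1.png
w207.png
w4.png
w6.png
w7.png
wrist2.png
wrist5.png
x.png
```

A sits in its pocket (flange top 30.7 mm, centred). B is already aligned, so I'll lower it.

Emit:
play_rows(
  dp=[
    [0,0,-25],
    [0,0,-35],
    [0,0,-20],
    [0,0,-10],
    [0,0,-4],
    [0,0,-1],
    [0,0,0],
    [0,0,0],
  ],
  yaw=[0,0,0,0,0,0,0,0],
)

```text
t: 21.43
ee_pos: [517.4, -307.0, 35.5]
orientation: [-0.126, 3.137, -0.002]
ft_force: [0.2, 0.4, 0.0]
width: 7.7
grasp_force: 30.0
```

Emit:
play_rows(
  dp=[
    [0,0,-1.2],
    [0,0,0],
  ],
  yaw=[0,0],
)

```text
t: 21.6
ee_pos: [517.1, -306.8, 33.9]
orientation: [-0.126, 3.138, -0.001]
ft_force: [0.6, -0.6, -0.2]
width: 7.9
grasp_force: 30.0
```

Emit:
play_rows(
  dp=[
    [0,0,0],
    [0,0,0],
    [0,0,0],
    [0,0,0],
    [0,0,0],
    [0,0,15],
    [0,0,30],
    [0,0,35],
  ],
  yaw=[0,0,0,0,0,0,0,0],
  gripper=0.68,
)

```text
t: 22.27
ee_pos: [515.1, -305.6, 112.1]
orientation: [0.126, -3.135, -0.004]
ft_force: [0.7, 0.3, 0.7]
width: 27.7
grasp_force: 0.0
```

Emit:
play_rows(
  dp=[
    [18,30,5],
    [18,30,5],
    [18,30,5],
    [18,30,5],
    [18,30,5],
    [18,30,5],
    [18,30,5],
    [18,30,5],
  ],
  yaw=[0,-6.3,-6.3,-6.3,-6.3,-6.3,-6.3,0],
  gripper=0.5,
)

```text
t: 22.93
ee_pos: [661.1, -64.8, 153.4]
orientation: [-0.906, -3.008, 0.0]
ft_force: [1.0, -0.8, -0.3]
width: 43.7
grasp_force: 0.0
```

Emit:
play_rows(
  dp=[
    [15,30,5],
    [0,0,0],
    [0,0,0],
    [0,0,0],
  ],
  yaw=[0,0,0,0],
)

```text
t: 23.27
ee_pos: [674.9, -36.7, 157.7]
orientation: [-0.896, -3.01, 0.001]
ft_force: [0.4, -0.1, 0.7]
width: 43.9
grasp_force: 0.0
```

```bash
python3 - <<'E'
from h import *
np.set_printoptions(precision=1,suppress=True)
o=ctrl.get_obs();a=R.from_rotvec(o['orientation']).as_matrix()[:,1];print(o['t'],o['qpos'],o['ee_pos'],'psi',np.degrees(np.arctan2(a[1],a[0])),o['width'],o['grasp_force'])
p=shot('wrist');save(p,'w8.png')
for b in brackets(p,(380,740,-400,130)): print(*b)
p=shot('side')
for b in brackets(p,(380,740,-400,130)): print(*b)
E
```

```text
23.2667 [-0.1  0.6  1.6 -0.   1.  -1.1] [674.9 -36.7 157.7] psi 56.85833476450297 43.91685190049583 0.0
679.6 -37.6 size [ 6.8 40.1] ztop 26.9 green [654.1 -20.9] dist 30.5 beta_fl 146.9 beta_gr 146.9
573.1 -257.3 size [ 21.5 111.6] ztop 28.3 green [ 552.6 -293.5] dist 41.6 beta_fl -83.7 beta_gr -119.4
571.2 -279.1 size [ 22.8 158.4] ztop 26.6 green [ 547.4 -303.1] dist 33.7 beta_fl -85.5 beta_gr -134.8
515.3 -303.3 size [12.2 38.8] ztop 28.9 green [ 547.4 -303.1] dist 32.1 beta_fl 2.6 beta_gr 0.3
```

Emit:
play_rows(
  dp=[
    [4,-0.5,-30],
    [0,0,-35],
    [0,0,-30],
    [0,0,-20],
    [0,0,-8],
    [0,0,-4.3],
    [0,0,0],
    [0,0,0],
  ],
  yaw=[0,0,0,0,0,0,0,0],
)

```text
t: 24.03
ee_pos: [680.3, -37.6, 32.1]
orientation: [0.898, 3.009, 0.001]
ft_force: [-0.7, -0.0, -0.5]
width: 43.9
grasp_force: 0.0
```

Emit:
play_rows(
  dp=[
    [0,0,0],
    [0,0,0],
    [0,0,0],
    [0,0,0],
    [0,0,0],
    [0,0,0],
    [0,0,0],
    [0,0,0],
  ],
  yaw=[0,0,0,0,0,0,0,0],
  gripper=1,
)

```text
t: 24.7
ee_pos: [679.7, -36.9, 31.1]
orientation: [0.897, 3.011, 0.0]
ft_force: [-1.0, -0.7, 3.5]
width: 7.9
grasp_force: 30.0
```

Emit:
play_rows(
  dp=[
    [0,0,30],
    [0,0,35],
    [0,0,35],
    [-10.6,-12.1,0],
    [-10.6,-12.1,0],
    [-10.6,-12.1,0],
    [-10.6,-12.1,0],
    [-10.6,-12.1,0],
  ],
  yaw=[0,-7.1,-7.1,-7.1,-7.1,-7.1,-7.1,-7.1],
)

```text
t: 25.37
ee_pos: [625.9, -97.9, 130.8]
orientation: [-2.086, -2.349, 0.0]
ft_force: [0.2, 0.6, -0.6]
width: 7.6
grasp_force: 30.0
```

Emit:
play_rows(
  dp=[
    [-10.6,-12.1,0],
    [-10.6,-12.1,0],
    [-10.6,-12.1,0],
    [-10.6,-12.1,0],
    [-10.6,-12.1,0],
    [-10.6,-12.1,0],
    [-10.6,-12.1,0],
    [-10.6,-12.1,0],
  ],
  yaw=[-7.1,-7.1,-7.1,-7.1,-7.1,-7.1,-7.1,-7.1],
)

```text
t: 26.03
ee_pos: [541.1, -194.8, 130.7]
orientation: [-2.952, -1.074, 0.0]
ft_force: [-0.3, 0.2, 0.2]
width: 8.3
grasp_force: 30.0
```

Emit:
play_rows(
  dp=[
    [-10.6,-12.1,0],
    [-10.6,-12.1,0],
    [-10.6,-12.1,0],
    [0,0,0],
    [0,0,0],
    [0,0,0],
    [0,0,0],
  ],
  yaw=[-7.1,-7.1,-7.1,-7.1,-7.1,0,0],
)

```text
t: 26.62
ee_pos: [509.9, -230.6, 130.8]
orientation: [-3.138, -0.138, 0.0]
ft_force: [0.8, 0.7, -0.3]
width: 7.7
grasp_force: 30.0
```

```bash
python3 t.py
```

```text
26.6167 [-0.4  0.5  1.8 -0.   0.8  1. ] [ 509.9 -230.6  130.8] psi -84.96895263063415 7.705906455640877 30.00041663646698
held green 1217 [ 540.5 -227.4  104.8] ((533.4157104492188, -228.06871032714844), (29.389978408813477, 25.43512725830078), 4.945321559906006)
bar 5507 ((573.9967041015625, -282.4845886230469), (22.216257095336914, 159.147216796875), 4.493072032928467)
-57 green 551 30.465441862972156 -56.230735756996346 z 9.20603069299358 x [22.8 38. ] y [-69.2 -44.3]
-57 flange 566 1.0214325528452939 -56.249571445895334 z 30.552994642133598 x [-18.7  19.6] y [-61. -53.]
-19 green 545 31.939713230946452 -18.557374846973275 z 9.190415693380942 x [24.3 39.4] y [-31.1  -6.5]
-19 flange 529 2.220623492584054 -18.604036629461245 z 30.640970093035975 x [-17.7  20.9] y [-23.1 -15.3]
```

A and B are both seated. Lowering C.

Emit:
play_rows(
  dp=[
    [-0.7,-0.3,-25],
    [0,0,-35],
    [0,0,-20],
    [0,0,-10],
    [0,0,-4],
    [0,0,-1],
    [0,0,0],
    [0,0,0],
  ],
  yaw=[0,0,0,0,0,0,0,0],
)

```text
t: 27.33
ee_pos: [510.2, -231.3, 37.0]
orientation: [3.138, 0.133, 0.003]
ft_force: [0.5, 0.1, -0.0]
width: 7.4
grasp_force: 30.0
```

Emit:
play_rows(
  dp=[
    [0,0,-1.2],
    [0,0,0],
  ],
  yaw=[0,0],
)

```text
t: 27.5
ee_pos: [509.8, -231.1, 35.5]
orientation: [3.138, 0.132, 0.002]
ft_force: [0.5, -0.2, 0.9]
width: 7.8
grasp_force: 30.0
```

Emit:
play_rows(
  dp=[
    [0,0,0],
    [0,0,0],
    [0,0,0],
    [0,0,0],
    [0,0,0],
    [0,0,15],
    [0,0,30],
    [0,0,35],
  ],
  yaw=[0,0,0,0,0,0,0,0],
  gripper=0.68,
)

```text
t: 28.17
ee_pos: [507.8, -230.2, 113.8]
orientation: [-3.137, -0.132, 0.006]
ft_force: [0.9, -0.5, 1.3]
width: 28.2
grasp_force: 0.0
```

Emit:
play_rows(
  dp=[
    [0,0,25],
    [0,0,25],
    [0,-10,25],
    [0,-10,25],
    [0,0,0],
    [0,0,0],
    [0,0,0],
  ],
  yaw=[0,0,0,0,0,0,0],
  gripper=0,
)

```text
t: 28.75
ee_pos: [508.7, -250.5, 214.0]
orientation: [-3.138, -0.132, 0.001]
ft_force: [-0.2, 0.4, -0.5]
width: 71.3
grasp_force: 0.0
```

```bash
python3 t.py
```

```text
28.75 [-0.5  0.4  1.8  0.   1.   1. ] [ 508.7 -250.5  214. ] psi -85.19242824923741 71.33627392597126 0.0
bar 3212 ((573.7584838867188, -282.57208251953125), (21.939428329467773, 159.4344482421875), 4.804471492767334)
-57 green 310 30.287797988027616 -56.61922268139916 z 9.258616286804823 x [22.6 37.4] y [-69.1 -44.5]
-57 flange 307 0.7970030944657868 -56.75793777620626 z 30.74138953292436 x [-18.9  19.5] y [-61.1 -53.4]
-19 green 311 32.133448005587184 -18.866715946193178 z 9.308253636069935 x [24.7 39.2] y [-30.8  -6.8]
-19 flange 289 1.8401145857863084 -19.089398398427296 z 30.807781969211362 x [-17.7  20.6] y [-23.4 -15.5]
57 green 309 30.676784966437157 56.64237246767157 z 9.237106104993245 x [23.3 37.7] y [44.6 68.7]
57 flange 276 0.11480677874587163 56.107195885074205 z 30.816132988575646 x [-19.1  19.3] y [52.2 60.1]
```

All three brackets are seated: flange tops at 30.8 mm, x within 2 mm, green ends at the bar. I'll check the bench for a fourth while flying to the dial.

Emit:
play_rows(
  dp=[
    [4,33.9,-1],
    [4,33.9,-1],
    [4,33.9,-1],
    [4,33.9,-1],
    [4,33.9,-1],
    [4,33.9,-1],
    [4,33.9,-1],
    [4,33.9,-1],
  ],
  yaw=[6.9,6.9,6.9,6.9,6.9,6.9,6.9,6.9],
)

```text
t: 29.47
ee_pos: [540.1, 22.3, 205.0]
orientation: [-2.714, -1.579, 0.004]
ft_force: [0.7, 0.4, -0.0]
width: 87.7
grasp_force: 0.0
```

Emit:
play_rows(
  dp=[
    [4,33.9,-1],
    [4,33.9,-1],
    [4,33.9,-1],
    [4,33.9,-1],
    [4,33.9,-1],
    [4,33.9,-1],
    [4,33.9,-1],
    [4,33.9,-1],
  ],
  yaw=[6.9,6.9,6.9,6.9,6.9,6.9,6.9,6.9],
)

```text
t: 30.13
ee_pos: [572.0, 293.2, 196.6]
orientation: [-1.673, -2.657, 0.005]
ft_force: [0.4, -0.3, 0.8]
width: 88.0
grasp_force: 0.0
```

Emit:
play_rows(
  dp=[
    [0,0,0],
    [0,0,0],
    [0,0,0],
  ],
  yaw=[0,0,0],
)

```text
t: 30.38
ee_pos: [572.1, 291.0, 197.0]
orientation: [-1.683, -2.651, 0.005]
ft_force: [-0.2, 0.1, -0.2]
width: 87.7
grasp_force: 0.0
```

```bash
python3 - <<'E'
from h import *
np.set_printoptions(precision=1,suppress=True)
o=ctrl.get_obs();a=R.from_rotvec(o['orientation']).as_matrix()[:,1];print(o['t'],o['qpos'],o['ee_pos'],'psi',np.degrees(np.arctan2(a[1],a[0])),o['width'])
p=shot('scene');save(p,'scene9.png')
for b in brackets(p,(200,950,-600,600)): print(*b)
p=shot('wrist');c=cloud(p);q=c[(np.hypot(c[...,0]-574,c[...,1]-292)<40)&(c[...,2]>92)&(c[...,2]<110)];print((q.min(0)+q.max(0))/2,np.ptp(q,axis=0))
E
```

```text
30.3833 [ 0.5  0.5  1.6 -0.   1.   0. ] [572.1 291.  197. ] psi 25.184223564302762 87.74701859276456
505.4 -235.2 size [ 7.1 41.7] ztop 31.1 green [ 535.9 -231.6] dist 30.7 beta_fl 2.9 beta_gr 6.7
519.5 -308.0 size [ 6.8 39.3] ztop 30.8 green [ 544.4 -321. ] dist 28.1 beta_fl 4.9 beta_gr -27.4
519.3 -347.5 size [ 7.1 38.5] ztop 31.9 green [ 545.2 -333.6] dist 29.5 beta_fl 3.2 beta_gr 28.2
576.2 -285.1 size [ 24.3 158.8] ztop 28.9 green [ 542.7 -305.4] dist 39.2 beta_fl -85.0 beta_gr -148.9
[574.7 291.9  97.2] [39.7 40.2 10.3]
```

View pics/scene9.png

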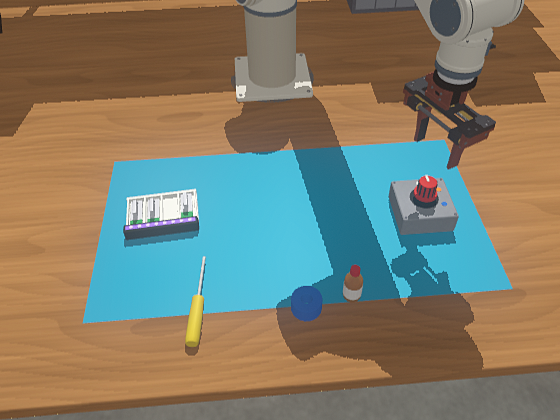

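The bench holds no other bracket, the tray at (162,213) has three, and the bystanders are untouched. Gripping the dial.

Emit:
play_rows(
  dp=[
    [1,0.5,-35],
    [0,0,-35],
    [0,0,-25],
    [0,0,-10],
    [0,0,0],
    [0,0,0],
  ],
  yaw=[0,0,0,0,0,0],
  gripper=0.2,
)

```text
t: 30.98
ee_pos: [574.7, 291.4, 94.1]
orientation: [-1.685, -2.652, 0.0]
ft_force: [-0.1, 0.6, -0.1]
width: 70.3
grasp_force: 0.0
```

Emit:
play_rows(
  dp=[
    [0,0,0],
    [0,0,0],
    [0,0,0],
    [0,0,0],
    [0,0,0],
    [0,0,0],
    [0,0,0],
    [0,0,0],
  ],
  yaw=[0,0,0,0,0,0,0,0],
  gripper=1,
)

```text
t: 31.65
ee_pos: [574.2, 292.1, 94.0]
orientation: [1.683, 2.653, 0.0]
ft_force: [-1.1, -0.7, 3.2]
width: 37.8
grasp_force: 30.0
```

Emit:
play_rows(
  dp=[
    [0,0,-5],
    [0,0,-5],
    [0,0,-1],
    [0,0,0],
    [0,0,0],
  ],
  yaw=[0,0,0,0,0],
)

```text
t: 32.07
ee_pos: [574.6, 292.2, 84.2]
orientation: [1.683, 2.653, 0.001]
ft_force: [-5.6, -2.7, 14.6]
width: 37.3
grasp_force: 30.0
```

Emit:
play_rows(
  dp=[
    [0,0,0],
    [0,0,0],
    [0,0,0],
    [0,0,0],
    [0,0,0],
    [0,0,0],
    [0,0,0],
    [0,0,0],
  ],
  yaw=[-6,-6,-6,-6,-6,-6,-6,-6],
)

```text
t: 32.73
ee_pos: [575.0, 292.1, 84.2]
orientation: [2.62, 1.732, 0.002]
ft_force: [-2.8, -3.2, 12.8]
width: 37.4
grasp_force: 30.0
```

Emit:
play_rows(
  dp=[
    [0,0,0],
    [0,0,0],
    [0,0,0],
    [0,0,0],
  ],
  yaw=[-6,-6,0,0],
)

```text
t: 33.07
ee_pos: [575.1, 292.0, 84.2]
orientation: [2.783, 1.455, 0.003]
ft_force: [-2.7, -2.8, 12.2]
width: 37.6
grasp_force: 30.0
```

```bash
python3 - <<'E'
from h import *
np.set_printoptions(precision=3,suppress=True)
o=ctrl.get_obs();a=R.from_rotvec(o['orientation']).as_matrix()[:,1];print(o['t'],o['qpos'],o['ee_pos'],np.degrees(np.arctan2(a[1],a[0])),o['ft_force'],o['width'],o['grasp_force'])
p=shot('side');im=cv2.resize(p['pixels'][230:340,110:240,::-1],None,fx=5,fy=5);cv2.imwrite('pics/s10.png',im)
E
```

```text
33.0667 [ 0.452  0.649  1.666 -0.001  0.824  1.06 ] [575.119 291.997  84.18 ] -34.79438042674011 [-2.668 -2.836 12.211] 37.62766484503427 29.99435305595398
```

View pics/s10.png

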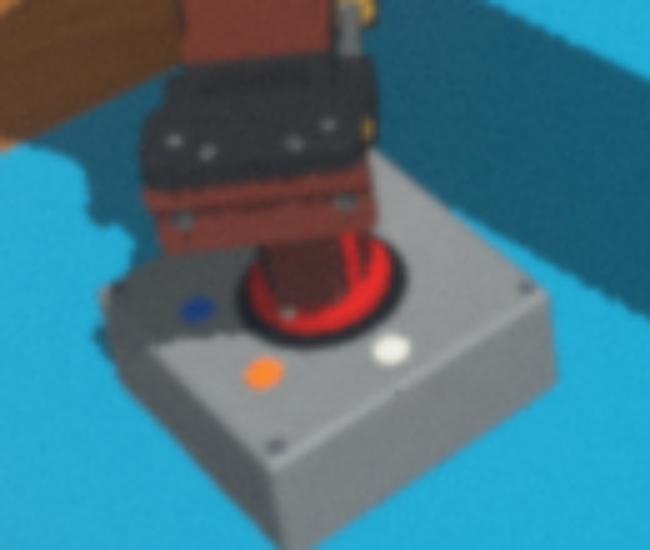

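```bash
python3 - <<'E'
from h import *
p=shot('side')
C=np.array([574.5,292])
# dots at z=50
for n,uv,z in [('white',(391,350),50),('amber',(264,373),50),('mark@white',(352,300),60),('mark now',(287,312),60),('disc c',(320,285),60)]:
    q=atz(p,(110+uv[0]/5-.4,230+uv[1]/5-.4),z)[:2]-C; print(n,q.round(1),np.hypot(*q).round(1),np.degrees(np.arctan2(q[1],q[0])).round(1))
E
```

```text
white [-45.6   0.9] 45.6 178.9
amber [-23.4  38.7] 45.2 121.2
mark@white [-24.5   1.6] 24.6 176.3
mark now [-13.3  21.3] 25.1 122.0
disc c [-10.    5.4] 11.4 151.5
```

The pointer is at amber (122° against 121°). Let it spring out, hold, then push in again.

Emit:
play_rows(
  dp=[
    [0,0,4],
    [0,0,4],
    [0,0,3],
    [0,0,0],
    [0,0,0],
    [0,0,0],
    [0,0,0],
    [0,0,0],
  ],
  yaw=[0,0,0,0,0,0,0,0],
)

```text
t: 33.83
ee_pos: [574.6, 292.0, 93.7]
orientation: [2.784, 1.456, 0.001]
ft_force: [1.7, -2.4, 4.0]
width: 37.7
grasp_force: 30.0
```

Emit:
play_rows(
  dp=[
    [0,0,0],
    [0,0,0],
    [0,0,-5],
    [0,0,-5],
    [0,0,-1],
    [0,0,0],
    [0,0,0],
  ],
  yaw=[0,0,0,0,0,0,0],
)

```text
t: 34.42
ee_pos: [574.8, 292.1, 83.7]
orientation: [2.784, 1.456, 0.002]
ft_force: [-0.4, -3.3, 10.2]
width: 37.4
grasp_force: 30.0
```

To be certain the amber stop registers, I'll let go of the dial there completely before going on.

Emit:
play_rows(
  dp=[
    [0,0,4],
    [0,0,4],
    [0,0,2],
    [0,0,0],
  ],
  yaw=[0,0,0,0],
)

```text
t: 34.75
ee_pos: [574.6, 292.1, 93.0]
orientation: [2.784, 1.456, 0.001]
ft_force: [2.2, -1.2, 3.1]
width: 37.2
grasp_force: 30.0
```

Emit:
play_rows(
  dp=[
    [0,0,0],
    [0,0,0],
    [0,0,0],
    [0,0,0],
    [0,0,0],
    [0,0,0],
  ],
  yaw=[0,0,0,0,0,0],
  gripper=0.35,
)

```text
t: 35.25
ee_pos: [574.0, 292.0, 92.4]
orientation: [-2.784, -1.456, 0.001]
ft_force: [-0.1, -0.1, 0.7]
width: 57.2
grasp_force: 0.0
```

Emit:
play_rows(
  dp=[
    [0,0,0],
    [0,0,0],
    [0,0,0],
    [0,0,0],
    [0,0,0],
    [0,0,0],
  ],
  yaw=[0,0,0,0,0,0],
  gripper=1,
)

```text
t: 35.75
ee_pos: [574.5, 291.9, 92.7]
orientation: [2.784, 1.456, 0.0]
ft_force: [0.9, -1.4, -1.2]
width: 37.5
grasp_force: 30.0
```

Emit:
play_rows(
  dp=[
    [0,0,-5],
    [0,0,-5],
    [0,0,-1],
    [0,0,0],
    [0,0,0],
  ],
  yaw=[0,0,0,0,0],
)

```text
t: 36.17
ee_pos: [574.8, 292.0, 82.7]
orientation: [2.783, 1.456, 0.002]
ft_force: [-1.3, -3.1, 11.2]
width: 37.4
grasp_force: 30.0
```

Pushed in. Turn -60° to blue, let it spring out, release and lift.

Emit:
play_rows(
  dp=[
    [0,0,0],
    [0,0,0],
    [0,0,0],
    [0,0,0],
    [0,0,0],
    [0,0,0],
    [0,0,0],
    [0,0,0],
  ],
  yaw=[-6,-6,-6,-6,-6,-6,-6,-6],
)

```text
t: 36.83
ee_pos: [574.9, 291.6, 82.7]
orientation: [3.135, 0.19, 0.002]
ft_force: [-0.9, -3.4, 10.3]
width: 37.6
grasp_force: 30.0
```

Emit:
play_rows(
  dp=[
    [0,0,0],
    [0,0,0],
    [0,0,0],
    [0,0,0],
  ],
  yaw=[-6,-6,0,0],
)

```text
t: 37.17
ee_pos: [574.9, 291.5, 82.7]
orientation: [3.138, -0.131, 0.002]
ft_force: [-1.6, -4.7, 10.8]
width: 37.7
grasp_force: 30.0
```

```bash
python3 - <<'E'
from h import *
np.set_printoptions(precision=3,suppress=True)
o=ctrl.get_obs();a=R.from_rotvec(o['orientation']).as_matrix()[:,1];print(o['t'],o['qpos'],o['ee_pos'],np.degrees(np.arctan2(a[1],a[0])),o['ft_force'],o['width'],o['grasp_force'])
p=shot('side');im=cv2.resize(p['pixels'][230:340,110:240,::-1],None,fx=5,fy=5);cv2.imwrite('pics/s11.png',im)
E
```

```text
37.1667 [ 0.451  0.651  1.667 -0.002  0.822  2.107] [574.883 291.453  82.707] -94.786802483894 [-1.597 -4.698 10.823] 37.69969211792881 30.00242382287979
```

View pics/s11.png

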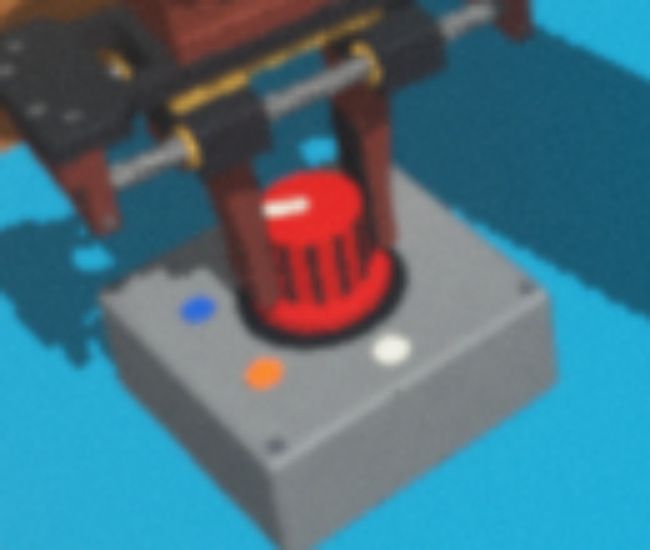

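The pointer is turned towards blue (198,309). Release.

Emit:
play_rows(
  dp=[
    [0,0,4],
    [0,0,4],
    [0,0,2],
    [0,0,0],
    [0,0,0],
  ],
  yaw=[0,0,0,0,0],
)

```text
t: 37.63
ee_pos: [574.6, 291.5, 91.7]
orientation: [3.138, -0.131, 0.001]
ft_force: [1.5, -5.3, 2.8]
width: 37.5
grasp_force: 30.0
```

Emit:
play_rows(
  dp=[
    [0,0,0],
    [0,0,0],
    [0,0,0],
    [0,0,0],
    [0,0,0],
    [0,0,20],
    [0,0,40],
    [0,0,40],
  ],
  yaw=[0,0,0,0,0,0,0,0],
  gripper=0,
)

```text
t: 38.3
ee_pos: [572.9, 291.6, 191.0]
orientation: [3.137, -0.131, -0.006]
ft_force: [1.3, 0.4, 0.2]
width: 85.8
grasp_force: 0.0
```

Emit:
play_rows(
  dp=[
    [0,0,20],
    [0,0,0],
    [0,0,0],
    [0,0,0],
    [0,0,0],
  ],
  yaw=[0,0,0,0,0],
)

```text
t: 38.72
ee_pos: [573.2, 291.6, 209.7]
orientation: [3.137, -0.131, -0.005]
ft_force: [-0.4, -0.6, -0.5]
width: 88.1
grasp_force: 0.0
```

```bash
python3 - <<'E'
from h import *
np.set_printoptions(precision=1,suppress=True)
o=ctrl.get_obs();print(o['t'],o['ee_pos'],o['width'],o['ft_force'])
p=shot('wrist');save(p,'w12.png');c=cloud(p);q=c[(np.hypot(c[...,0]-574,c[...,1]-292)<14)];print('top',np.percentile(q[:,2],[5,50,95]))
w=(p['pixels'].min(-1)>150)&(np.hypot(c[...,0]-574.5,c[...,1]-292)<27)&(c[...,2]>55);d=c[w][:,:2]-[574.5,292];print('pointer',len(d),d.mean(0),np.degrees(np.arctan2(*d.mean(0)[::-1])))
p=shot('scene')
for b in brackets(p,(200,950,-600,600)): print(*b)
E
```

```text
38.7167 [573.2 291.6 209.7] 88.06654078987434 [-0.4 -0.6 -0.5]
top [ 99.  100.1 101.2]
pointer 130 [5.7 9.5] 59.12729141720422
504.7 -235.3 size [ 7.  38.9] ztop 31.7 green [ 536.1 -231.6] dist 31.7 beta_fl 2.9 beta_gr 6.8
519.0 -307.9 size [ 7.3 39.6] ztop 30.6 green [ 544.9 -320.9] dist 28.9 beta_fl 3.8 beta_gr -26.5
520.8 -347.3 size [ 8.3 44. ] ztop 31.2 green [ 545.1 -332.6] dist 28.4 beta_fl 4.3 beta_gr 31.1
576.3 -284.7 size [ 24.8 158.6] ztop 28.9 green [ 543.9 -305. ] dist 38.2 beta_fl -85.3 beta_gr -148.0
```

View pics/w12.png

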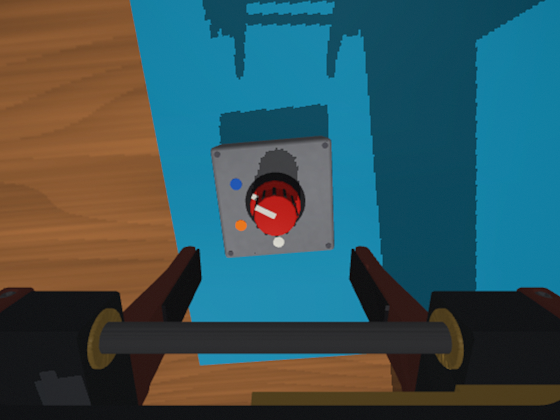

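The dial points at blue (236,184) at 59° (blue is at 60°), it is out with its top at 100 mm, and all three brackets are in place. Handing in.

```bash
python3 -c "
from workcell import ticket
print(ticket.close_job())"
```

```text
the job is handed in; nothing more can be done
None
```

The job is handed in; no verdict came back. My last check showed all three brackets (no fourth on the bench) flat in tray pockets, green ends at the light bar, the dial sprung out at blue after its off and amber stops, and the bottle, reel and screwdriver never touched.

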